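# Unclip the fan unit's vent cover and park it in the drying rack

### The job

Pinch the spring tab of the vent cover against its thumb stop so that the catch lets go, and unclip the cover and lift it off the fan unit. Lay it down flat on the open bench, clear of the rack, and let go; then take it again by its carrying rib and slide it, tab end first, under the hood of the drying rack until it is fully home against the back wall, lying flat, and let go. Leave the jar, the steel beaker and the screwdriver where they are.

Things in the scene. Friction and masses are not known exactly. Their poses are not given: they have to be found in the camera images.
- unit: white fan unit, fixed to the bench, 240 (x) x 160 (y) x 60 high; origin at the centre of its underside. Its top is a 4 mm plate with a window 140 (x) x 60 (y) centred in it, hidden by the vent cover. Its x runs from the cover's tab end to its tongue end.
- cover: grey vent cover, 0.14-0.26 kg: plate 160 (x) x 80 (y) x 5 with dark slots; origin at the centre of the plate's underside, z up out of its face. Clipped on: axes as the unit's, origin 60 above the bench, 1.5 play. Tongue and catch reach 9 below the plate, so laid down it is level with its origin 9 above the surface. Two 5 mm deep locating blocks near the tab stand in the window.
- tab (a joint): travel of the cover's spring tab in m: 0 = free, catch engaged 5 mm under the window's edge; 0.008 = pressed fully in, toward the cover's +x (the thumb stop). The catch is clear from 0.0065. Spring 3 N at the start, 10 N fully in; it comes back when released, so hold it pressed while unclipping.
- tab_outer (a point): on the cover: middle of the outer (-x) face of the free tab, cover frame (-66, 0, 19). The tab is an upright plate 4 thick (x = -66..-62), 24 wide, rising 24 above the face, with the catch below.
- thumb_stop (a point): on the cover: middle of the inner (+x) face of the fixed thumb stop, cover frame (-34, 0, 19): an upright plate 4 thick (x = -38..-34), 24 wide, 24 above the face. Over tab and stop: 32 free, 24 with the tab fully in. 34 clear between stop and rib.
- tongue (a point): on the cover: tip of the tongue, cover frame (76, 0, -7.5), 54 wide, 6 mm under the window's edge with 2 mm slack in height. To free it, tab held in: raise the tab end 10 to 14 mm (the cover tips about the tongue end), draw the cover 10 mm or so toward its -x, then lift.
- carry_rib (a point): on the cover: middle of the top of the carrying rib, cover frame (18, 0, 29). The rib is 36 long (x), 10 wide (y) and rises 24 above the face.
- rack: white drying rack fixed to the bench; origin at its underside, where the cover's origin lies (x, y) when fully home and centred with its axes along the rack's. Floor 3 thick, x = -84..100; 96 clear between low sides that rise to 16. Back wall's inner face at x = -80. Open to +x: the cover goes in toward -x, tab end (-x) first. On the floor the cover's origin is 12 above the bench.
- hood (a point): on the rack: middle of the lower front edge of the hood, rack frame (-32, 0, 58). The hood covers x = -84..-32 over the whole width, underside 58 and top 62 above the bench, on a thin post at each side at x = -38..-32.
- jar: white-capped jar, 60 across, 100 tall, bystander; origin at the centre of its underside
- beaker: open steel beaker, 70 across, 80 tall, bystander; origin at the centre of its underside
- screwdriver: screwdriver 160 long lying on the bench, bystander; origin under its middle, x along it
Mind the look-alikes: they are no part of the job. Several things look just like the rack: the one meant starts nearest to the robot's base.

How it is judged:
By the outcome, as a careful person would: the job done as asked, in the order asked, and still so for the second after the job is handed in, with the robot touching nothing.
It also fails if it takes over 58 s, if anything falls off the work surface, if the arm or the gripper's body presses on something with over 40 N, if the wrist force passes 120 N, or if a joint passes its speed limit or range.

### The arm

A 6-joint arm with a two-finger parallel gripper is mounted at the origin on the work surface. World frame = base frame: x ahead of the robot, y to its left, z up, the work surface at z = 0. Lengths are in m, angles in degrees, forces in N, time in s.
With the tool pointing down it reaches from about 0.375 to 0.9 m from the base axis. Payload 3.1 kg.
Tool frame: the origin (TCP) lies at the very end of the fingers, on their centre line; the grasp point (between the pads) lies 19 mm behind it; z points along the fingers, y is the direction in which the jaws open and shut (so a half turn about z gives the same grasp; the last joint's range is limited). The gripper opens to 87 mm and grips with 3 to 60 N. Pads are 19 mm wide; open, the fingers measure 117 mm over their backs; the gripper's body (75 mm by 190 mm) begins 51 mm behind the grasp point.
Start: joints at [63.455, 30.224, 82.088, -0, 67.689, -10.227], TCP at [0.176, 0.6, 0.223] pointing down, gripper open.
Joint ranges: [-176.69, 176.69], [-43.24, 126.21], [12.49, 139.97], [-82, 262], [0, 151.66], [-163.58, 163.58]. Speed limits (degrees/s): [159.86, 159.86, 180, 180, 180, 180].

### API

Orientations are given as a 3x3 rotation matrix whose columns are the frame's x, y, z axes.
In Python, from rig import read_state, capture, hand_in gives the robot as it stands. The module is installed in compiled form; this text tells all that it offers.
- The arm moves only by the tool move_arm, never from a script. Its arguments are lists of equal length, an entry for each row: "linear": the shift along the tool's x, y, z in cm, a list of three; "angular": the turn, a rotation vector about the tool's x, y, z in rad, a list of three; "fingers": the gripper command: -1 is fully open, 1 is shut, values between are in proportion. In form: {"linear": [[tx, ty, tz], ...], "angular": [[wx, wy, wz], ...], "fingers": [fingers, ...]}. A call has 1 to 12 rows; each row is the pose to reach, as a shift and turn from the pose measured when the call began, along the tool's axes at that moment; what a row does not reach only later rows make up. A row lasts 1/12 s, in which the tool goes at most 41.7 mm and 7.16 degrees, less where a joint would pass 70% of its speed; a pose out of reach is approached as far as the arm can. A call with a gripper value outside its range is refused whole. The fingers move at their own pace and stop on an object; the grip force is fixed at half the most. Time passes only in rows, so rows that repeat a pose let the fingers close. It gives the time, the measured TCP pose, the force and the opening at its end, in the units of the state.
- read_state(): the state, without advancing time (a new reading comes with each control period).
- capture(name): name is "scene" or "top" or "wrist"; returns a dict with "color" (480x640x3 uint8, red, green, blue), "fx", "fy", "cx", "cy" (pixels), "view" (4x4, takes a point from world to camera coordinates); the wrist camera has in their place "hand_eye" (4x4, takes a point from camera to tool coordinates, whose origin is the TCP and whose axes are the flange's). Camera axes: x right, y down, z forward; pixel columns grow to the right and rows downward; lengths in m; the calibration is good to about 2 mm. A picture is of the moment at which its call begins: read the wrist's pose just before it. There is no depth.
- hand_in(): hands the job in, once; it reports no verdict.
The state is a dict: "time_s": time; "joint_positions": joint angles; "qvel": joint speeds; "tau": joint torques, N m; "position": TCP position; "tcp_rot": TCP orientation; "force": force on the tool from outside, world axes, zero at the start; "moment": the same for the moment, N m; "opening": opening from 0.0 (shut) to 1.0 (fully open).
Only numpy, scipy, OpenCV 4.12 (cv2) and the standard library are available. Lean on these libraries where they do the work, as an engineer would, in place of code of your own. Each camera call takes 0.05 s, during which the arm holds its last target. There are 200 camera calls.

## Working session

There is one attempt and no reset: what is moved stays moved. The work goes in short steps, Python scripts to look and compute and a tool call to move; the robot and the scene stay as the last step left them, time stands still between calls to the robot, and variables do not carry over. Pictures are saved under pics/ and viewed, about 8 in all and at most 12, crops included, and the job is handed in when it is done.

Besides the shell and the picture viewer there is one more tool, called as name(argument=value, ...) on one line, values as JSON. move_arm: Moves the arm, as the interface text tells. Its arguments: {"type":"object","properties":{"linear":{"type":"array"},"angular":{"type":"array"},"fingers":{"type":"array"}},"required":["linear","angular","fingers"]}

```bash
mkdir -p pics; python3 - <<'E'
from rig import *
import cv2,numpy as np
s=read_state();print(s)
for n in("scene","top"):
    c=capture(n);cv2.imwrite(f"pics/{n}0.png",c["color"][:,:,::-1]);print(n,c["fx"],c["fy"],c["cx"],c["cy"],np.round(c["view"],4).tolist())
c=capture("wrist");print(c["hand_eye"],c["fx"])
E
```

```text
{'time_s': 0.0, 'joint_positions': array([ 6.34549073e+01,  3.02778974e+01,  8.21574102e+01,  1.30493726e-05,
        6.76870061e+01, -1.02271562e+01]), 'qvel': array([-0.00862438, -0.06165647, -0.03327351,  0.05960076, -0.04362503,
       -0.01372121]), 'tau': array([ 1.22717365e-04, -4.40046358e+01, -1.76588881e+01,  6.32461673e-02,
        5.81334648e-02, -1.62320016e-04]), 'position': array([0.17524288, 0.59916793, 0.22157739]), 'tcp_rot': array([[-9.59717177e-01,  2.80966244e-01, -9.54223305e-04],
       [ 2.80967608e-01,  9.59715352e-01, -1.90963827e-03],
       [ 3.79238863e-04, -2.10081849e-03, -9.99997721e-01]]), 'force': array([-0.75829279, -0.73853945, -0.03854035]), 'moment': array([ 0.009753  ,  0.01020343, -0.02991074]), 'opening': 0.9976872150272401}
scene 539.8135553825066 539.8135553825066 323.66345300894596 236.98862729877635 [[-0.3273, 0.9449, 0.0102, 0.3093], [0.6239, 0.2242, -0.7486, -0.281], [-0.7096, -0.2387, -0.6629, 1.6238], [0.0, 0.0, 0.0, 1.0]]
top 467.8722620927247 467.8722620927247 321.4250928617604 244.23541889979953 [[0.0139, -0.9998, -0.013, -0.1092], [-0.9943, -0.0124, -0.1055, 0.5807], [0.1053, 0.0144, -0.9943, 1.1506], [0.0, 0.0, 0.0, 1.0]]
[[-5.25882896e-05 -9.62786516e-01 -2.70263059e-01  7.36366092e-02]
 [ 9.99999283e-01  2.72677351e-04 -1.16596892e-03  3.43506828e-04]
 [ 1.19627377e-03 -2.70262927e-01  9.62785812e-01 -1.61361361e-01]
 [ 0.00000000e+00  0.00000000e+00  0.00000000e+00  1.00000000e+00]] 431.3722833052281
```

View pics/top0.png

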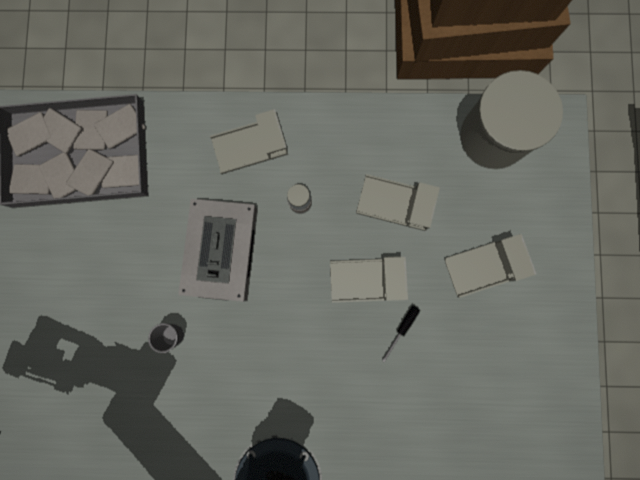

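View pics/scene0.png

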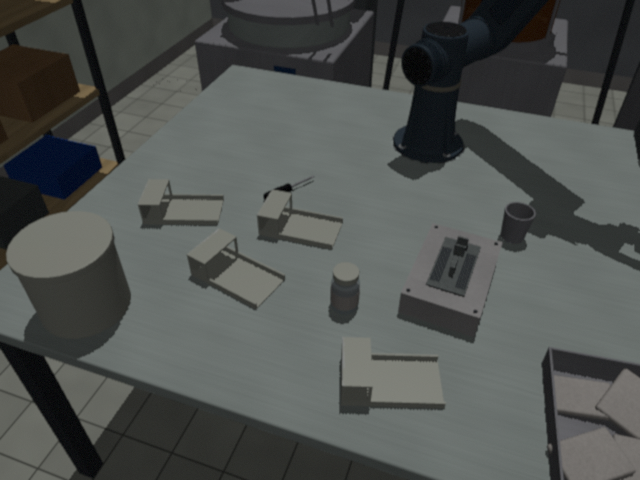

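The top view shows the unit around (218,250) with its tab end toward the robot (bottom). The nearest rack is at (370,278), with its hood on the right and open to the left (+y). The beaker is at (163,338), the jar at (299,197) and the screwdriver at (400,332). I'll enlarge the unit and the rack to measure them.

```bash
python3 - <<'E'
import cv2,numpy as np
t=cv2.imread("pics/top0.png")
a=cv2.resize(t[190:310,170:270],None,fx=4,fy=4,interpolation=cv2.INTER_CUBIC)
b=cv2.resize(t[240:310,320:420],None,fx=4,fy=4,interpolation=cv2.INTER_CUBIC)
b=np.vstack([b,np.zeros((200,400,3),np.uint8)])
o=np.hstack([a,b]); o=np.clip(o*1.3,0,255).astype(np.uint8)
cv2.imwrite("pics/crop1.png",o)
E
```

```text
(no output)
```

View pics/crop1.png

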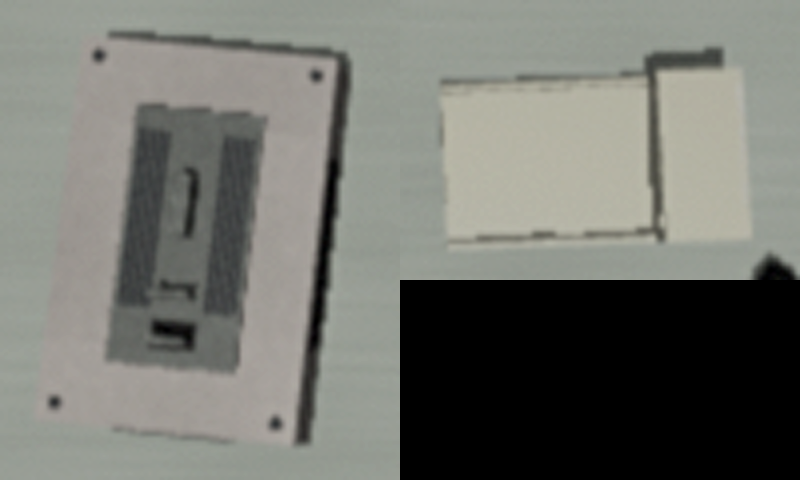

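Cover plate corners in the crop: (138,104), (267,116), (239,373), (106,360). Unit screws: (99,54), (316,75), (54,402), (276,424). Rack hood corners, relative to the right crop: (257,68), (343,67), (351,238), (262,242). Rack open end: (41,80) and (47,248).

```bash
cat > h.py <<'E'
import cv2,numpy as np
from scipy.optimize import least_squares
def toworld(c,uv,z,T=None):
    """pixel -> world at height z; T = camera->world"""
    if T is None: T=np.linalg.inv(c["view"])
    uv=np.atleast_2d(uv).astype(float)
    d=np.c_[(uv[:,0]-c["cx"])/c["fx"],(uv[:,1]-c["cy"])/c["fy"],np.ones(len(uv))]@T[:3,:3].T
    o=T[:3,3]; return (o+d*((z-o[2])/d[:,2])[:,None])[:,:2]
def fit(model,world):
    """rigid 2D fit -> x,y,yaw(deg), residuals mm"""
    m=np.array(model,float)
    def f(p):
        c,s=np.cos(p[2]),np.sin(p[2]);return (m@np.array([[c,s],[-s,c]])+p[:2]-world).ravel()
    best=min((least_squares(f,[*world.mean(0),a]) for a in (0,1.57,3.14,-1.57)),key=lambda r:r.cost)
    return best.x[0],best.x[1],np.degrees(best.x[2]),np.round(best.fun*1000,1)
def camT(s,c):
    T=np.eye(4);T[:3,:3]=s["tcp_rot"];T[:3,3]=s["position"];return T@c["hand_eye"]
E
python3 - <<'E'
from rig import *
from h import *
c=capture("top")
P=lambda l,u,v:np.array([(u+(a+.5)/4-.5,v+(b+.5)/4-.5) for a,b in l])
w=toworld(c,P([(138,104),(267,116),(239,373),(106,360)],170,190),.065)
print(fit([(.08,.04),(.08,-.04),(-.08,-.04),(-.08,.04)],w))
w=toworld(c,P([(99,54),(316,75),(276,424),(54,402)],170,190),.06);print("unit",w.mean(0))
w=toworld(c,P([(257,68),(343,67),(351,238),(262,242)],320,240),.062);print(w)
print(toworld(c,P([(41,80),(47,248)],320,240),.016))
W=.051
print(fit([(-.032,-W),(-.084,-W),(-.084,W),(-.032,W)],w))
for n,uv in dict(jar=(299,190),beaker=(163,338)).items(): print(n,toworld(c,uv,.09))
print(toworld(c,[(384,358),(415,308)],0))
E
```

```text
(np.float64(0.5635664802406914), np.float64(0.15510915625339894), np.float64(-4.562153296983062), array([ 0.6, -0.3,  0.8,  0.1, -0.5,  1. , -0.9, -0.8]))
unit [0.56419891 0.15708829]
[[ 0.55021328 -0.25502374]
 [ 0.5514994  -0.30743914]
 [ 0.44785232 -0.31174663]
 [ 0.44469502 -0.2580248 ]]
[[ 0.5445192  -0.12338328]
 [ 0.43851253 -0.12843306]]
(np.float64(0.4964572629009798), np.float64(-0.2250968865637111), np.float64(92.08260906797935), array([-1.6, -0.2, -1. ,  0.3,  0.7,  0.9,  2. , -0.9]))
jar [[ 0.7073872  -0.04617453]]
beaker [[0.34910206 0.2675627 ]]
[[ 0.29918714 -0.26270512]
 [ 0.42515079 -0.34147058]]
```

move_arm(linear=[[-45.2,-32.5,0],[-45.2,-32.5,0],[-45.2,-32.5,0],[-45.2,-32.5,0],[-45.2,-32.5,0],[-45.2,-32.5,0],[-45.2,-32.5,0],[-45.2,-32.5,0],[-45.2,-32.5,0],[-45.2,-32.5,0],[-45.2,-32.5,0],[-45.2,-32.5,0]], angular=[[0,0,1.366],[0,0,1.366],[0,0,1.366],[0,0,1.366],[0,0,1.366],[0,0,1.366],[0,0,1.366],[0,0,1.366],[0,0,1.366],[0,0,1.366],[0,0,1.366],[0,0,1.366]], fingers=[-0.1,-0.1,-0.1,-0.1,-0.1,-0.1,-0.1,-0.1,-0.1,-0.1,-0.1,-0.1])

```text
time_s: 1.2
position: [0.4838, 0.2036, 0.2223]
tcp_rot: [[0.084, 0.996, -0.001], [0.996, -0.084, -0.001], [-0.001, -0.0, -1.0]]
force: [0.3, 0.5, 0.2]
opening: 0.549
```

move_arm(linear=[[-4.1,3.8,0],[-4.1,3.8,0],[-4.1,3.8,0],[-4.1,3.8,0]], angular=[[0,0,0],[0,0,0],[0,0,0],[0,0,0]], fingers=[-0.1,-0.1,-0.1,-0.1])

```text
time_s: 1.53
position: [0.5183, 0.1587, 0.222]
tcp_rot: [[0.087, 0.996, -0.002], [0.996, -0.087, -0.001], [-0.001, -0.002, -1.0]]
force: [-0.6, 0.5, -0.0]
opening: 0.551
```

```bash
python3 - <<'E'
from rig import *
from h import *
s=read_state();c=capture("wrist");print(s["position"],s["opening"],np.round(s["tcp_rot"],4).tolist());cv2.imwrite("pics/w1.png",c["color"][:,:,::-1])
T=camT(s,c); np.save("T1.npy",T)
V=np.linalg.inv(T)
for p in [(-.066,0,.029),(-.034,0,.029),(.08,.04,.005),(.08,-.04,.005),(-.08,-.04,.005),(-.08,.04,.005)]:
    a=np.radians(-4.56);x=.5638+p[0]*np.cos(a)-p[1]*np.sin(a);y=.156+p[0]*np.sin(a)+p[1]*np.cos(a)
    q=V@[x,y,.06+p[2],1];print(p,c["fx"]*q[0]/q[2]+c["cx"],c["fy"]*q[1]/q[2]+c["cy"])
E
```

```text
[0.51832262 0.15868313 0.22202496] 0.5511492195864888 [[0.0868, 0.9962, -0.0016], [0.9962, -0.0868, -0.0006], [-0.0007, -0.0016, -1.0]]
(-0.066, 0, 0.029) 290.9216216553635 223.55096175114505
(-0.034, 0, 0.029) 336.4450828754489 223.24310439361344
(0.08, 0.04, 0.005) 491.60969940957426 161.057299880762
(0.08, -0.04, 0.005) 481.28817799955755 264.57373907260853
(-0.08, -0.04, 0.005) 276.3905492465358 265.8893681776202
(-0.08, 0.04, 0.005) 272.5681178642287 162.64673341759274
```

View pics/w1.png

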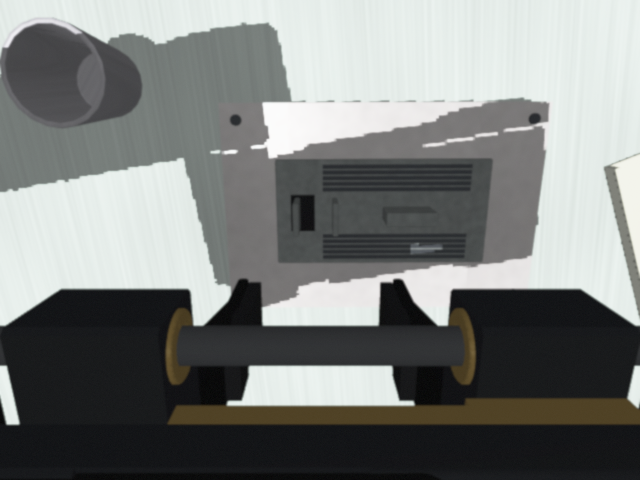

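The wrist view shows the cover plate corners at about (277,158), (491,158), (484,263), (278,263), with the tab at (296,213) and the stop at (336,217). I'll fit a pose to these.

```bash
python3 - <<'E'
from rig import *
from h import *
T=np.load("T1.npy");c=capture("wrist")
g=c["color"][:,:,1]
pts=np.array([(277,158),(491,158),(484,263),(278,263)],np.float32).reshape(-1,1,2)
g2=cv2.cvtColor(cv2.imread("pics/w1.png"),cv2.COLOR_BGR2GRAY)
r=cv2.cornerSubPix(g2,pts.copy(),(4,4),(-1,-1),(3,50,.01)).reshape(-1,2);print(r)
M=[(-.08,.04),(.08,.04),(.08,-.04),(-.08,-.04)]
for z in (.065,):
  for q in (r,pts.reshape(-1,2)): print(fit(M,toworld(c,q,z,T)))
crop=cv2.resize(g2[140:280,260:510],None,fx=3,fy=3,interpolation=cv2.INTER_CUBIC)
cv2.imwrite("pics/w1c.png",cv2.convertScaleAbs(crop,alpha=1.6,beta=10))
E
```

```text
[[277.39468 155.70894]
 [491.9524  158.33751]
 [484.      263.     ]
 [277.9625  262.1174 ]]
(np.float64(0.5657899002690099), np.float64(0.158684259165082), np.float64(-5.287133350284134), array([-1.5, -1. ,  2.2, -0.3, -0.7,  0.6, -0. ,  0.7]))
(np.float64(0.5654839664103224), np.float64(0.15817550183111515), np.float64(-4.833641086413805), array([-1.7, -0.5,  2.3, -0.5, -0.6,  0.7,  0. ,  0.3]))
```

View pics/w1c.png

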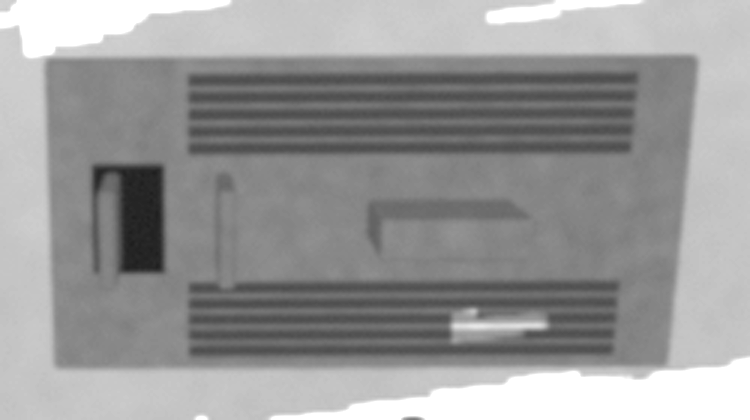

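move_arm(linear=[[0.3,0.1,4],[0.3,0.1,8],[0.3,0.1,11],[0.3,0.1,13],[0.3,0.1,14.2],[0.3,0.1,15],[0.3,0.1,15.3],[0.3,0.1,15.3],[0.3,0.1,15.3]], angular=[[0,0,0],[0,0,0],[0,0,0],[0,0,0],[0,0,0],[0,0,0],[0,0,0],[0,0,0],[0,0,0]], fingers=[-0.1,-0.1,-0.1,-0.1,-0.1,-0.1,-0.1,-0.1,-0.1])

```text
time_s: 2.38
position: [0.5182, 0.1636, 0.0698]
tcp_rot: [[0.083, 0.997, -0.001], [0.997, -0.083, -0.0], [-0.001, -0.001, -1.0]]
force: [0.1, -0.4, 0.4]
opening: 0.55
```

No contact on the way down. Closing now.

move_arm(linear=[[-0.1,0,0],[-0.1,0,0],[-0.1,0,0],[-0.1,0,0],[-0.1,0,0],[-0.1,0,0],[-0.1,0,0],[-0.1,0,0]], angular=[[0,0,0],[0,0,0],[0,0,0],[0,0,0],[0,0,0],[0,0,0],[0,0,0],[0,0,0]], fingers=[0,0.2,0.4,0.6,0.8,1,1,1])

```text
time_s: 3.05
position: [0.5192, 0.1626, 0.0703]
tcp_rot: [[0.083, 0.997, 0.001], [0.997, -0.083, -0.0], [-0.0, 0.001, -1.0]]
force: [0.6, -0.6, 5.0]
opening: 0.271
```

move_arm(linear=[[0,0.03,-0.17],[0,0.06,-0.34],[0,0.09,-0.52],[0,0.12,-0.69],[0,0.15,-0.86],[0,0.18,-1.03],[0,0.18,-1.03],[0,0.18,-1.03]], angular=[[0.014,0,0],[0.028,0,0],[0.042,0,0],[0.057,0,0],[0.071,0,0],[0.085,0,0],[0.085,0,0],[0.085,0,0]], fingers=[1,1,1,1,1,1,1,1])

```text
time_s: 3.72
position: [0.5213, 0.1624, 0.0805]
tcp_rot: [[0.083, 0.993, -0.083], [0.997, -0.083, 0.007], [-0.0, -0.084, -0.997]]
force: [-0.7, 0.8, -1.3]
opening: 0.267
```

move_arm(linear=[[0,-0.25,0.02],[0,-0.5,0.04],[0,-0.75,0.06],[0,-1.0,0.08],[0,-1.2,0.1],[0,-1.2,0.1],[0,-1.2,0.1]], angular=[[0,0,0],[0,0,0],[0,0,0],[0,0,0],[0,0,0],[0,0,0],[0,0,0]], fingers=[1,1,1,1,1,1,1])

```text
time_s: 4.3
position: [0.5091, 0.1635, 0.0806]
tcp_rot: [[0.083, 0.993, -0.083], [0.997, -0.082, 0.007], [-0.0, -0.084, -0.997]]
force: [0.4, 0.8, -2.3]
opening: 0.272
```

move_arm(linear=[[0,-0.04,-0.5],[0,-0.08,-1.0],[0,-0.17,-2],[0,-0.34,-4],[0,-0.5,-6],[0,-0.67,-8],[0,-0.84,-10],[0,-0.84,-10],[0,-0.84,-10]], angular=[[0,0,0],[0,0,0],[0,0,0],[0,0,0],[0,0,0],[0,0,0],[0,0,0],[0,0,0],[0,0,0]], fingers=[1,1,1,1,1,1,1,1,1])

```text
time_s: 5.05
position: [0.51, 0.1636, 0.1826]
tcp_rot: [[0.083, 0.993, -0.079], [0.997, -0.082, 0.007], [0.0, -0.08, -0.997]]
force: [0.3, 0.0, -1.5]
opening: 0.271
```

```bash
python3 - <<'E'
from rig import *
from h import *
s=read_state();print(s["position"],s["force"],s["opening"])
a=capture("scene")["color"][:,:,::-1];b=capture("wrist")["color"][:,:,::-1]
cv2.imwrite("pics/s2.png",np.hstack([a[150:450,250:600],cv2.resize(b,(400,300))]))
E
```

```text
[0.51002383 0.16357182 0.1825576 ] [ 0.30197458  0.03579968 -1.54007354] 0.27112061593190284
```

View pics/s2.png

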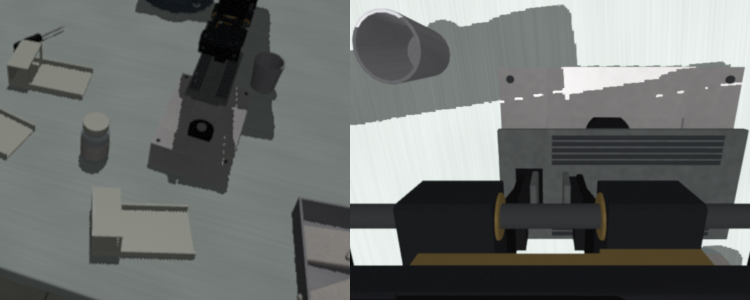

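move_arm(linear=[[-3,-0.8,0],[-6,-1.6,0.1],[-9,-2.5,0.2],[-12,-3.3,0.3],[-15,-4.1,0.4],[-17.5,-4.8,0.4],[-18.5,-5.1,0.4],[-18.5,-5.1,0.4],[-18.5,-5.1,0.4]], angular=[[-0.02,0,0],[-0.04,0,0],[-0.06,0,0],[-0.08,0,0],[-0.08,0,0],[-0.08,0,0],[-0.08,0,0],[-0.08,0,0],[-0.08,0,0]], fingers=[1,1,1,1,1,1,1,1,1])

```text
time_s: 5.9
position: [0.4418, -0.0167, 0.1803]
tcp_rot: [[0.085, 0.996, -0.006], [0.996, -0.085, 0.001], [0.0, -0.006, -1.0]]
force: [-0.2, 0.5, -2.2]
opening: 0.268
```

move_arm(linear=[[0,0,3],[0,0,6],[0,0,9],[0,0,11],[0,0,13],[0,0,14],[0,0,15],[0,0,15.5],[0,0,15.7],[0,0,15.9],[0,0,16],[0,0,16]], angular=[[-0.005,0,0],[-0.005,0,0],[-0.005,0,0],[-0.005,0,0],[-0.005,0,0],[-0.005,0,0],[-0.005,0,0],[-0.005,0,0],[-0.005,0,0],[-0.005,0,0],[-0.005,0,0],[-0.005,0,0]], fingers=[1,1,1,1,1,1,1,1,1,1,1,1])

```text
time_s: 6.9
position: [0.4412, -0.0164, 0.0206]
tcp_rot: [[0.084, 0.996, -0.0], [0.996, -0.084, 0.0], [0.0, -0.0, -1.0]]
force: [0.5, -0.3, -2.0]
opening: 0.266
```

move_arm(linear=[[0,0,0.1],[0,0,0.2],[0,0,0.2],[0,0,0.2]], angular=[[0,0,0],[0,0,0],[0,0,0],[0,0,0]], fingers=[1,1,1,1])

```text
time_s: 7.23
position: [0.4418, -0.0165, 0.0193]
tcp_rot: [[0.085, 0.996, 0.002], [0.996, -0.085, -0.0], [0.0, 0.002, -1.0]]
force: [1.3, 1.2, 5.1]
opening: 0.271
```

move_arm(linear=[[0,0,0],[0,0,0],[0,0,0],[0,0,0],[0,0,-0.5],[0,0,-3],[0,0,-6],[0,0,-9],[0,0,-13],[0,0,-17],[0,0,-18],[0,0,-18]], angular=[[0,0,0],[0,0,0],[0,0,0],[0,0,0],[0,0,0],[0,0,0],[0,0,0],[0,0,0],[0,0,0],[0,0,0],[0,0,0],[0,0,0]], fingers=[0.2,0,-0.1,-0.1,-0.1,-0.1,-0.1,-0.1,-0.1,-0.1,-0.1,-0.1])

```text
time_s: 8.23
position: [0.4437, -0.0171, 0.2029]
tcp_rot: [[0.084, 0.996, 0.01], [0.996, -0.084, -0.003], [-0.002, 0.01, -1.0]]
force: [0.6, 0.9, -0.3]
opening: 0.548
```

```bash
python3 - <<'E'
from rig import *
from h import *
s=read_state();print(s["position"],s["opening"]);c=capture("wrist");np.save("T2.npy",camT(s,c))
cv2.imwrite("pics/w3.png",c["color"][:,:,::-1]); cv2.imwrite("pics/top3.png",capture("top")["color"][:,:,::-1])
E
```

```text
[ 0.44371983 -0.01705301  0.20292744] 0.5482129608838697
```

View pics/w3.png

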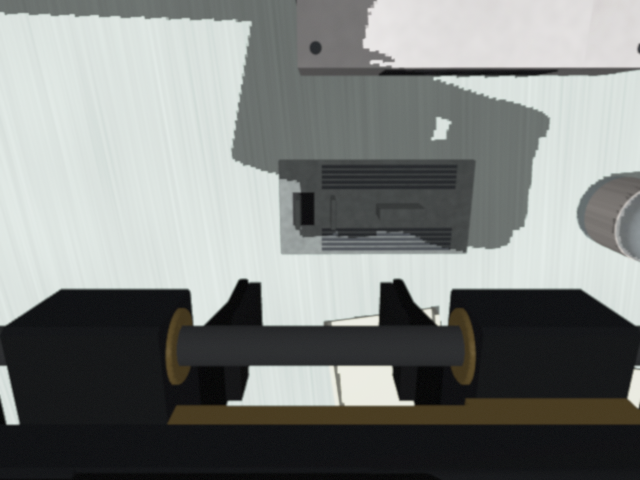

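The cover lies flat on the open bench, with corners at about (279,159), (475,159), (466,253), (281,253).

```bash
python3 - <<'E'
from rig import *
from h import *
T=np.load("T2.npy");c=capture("wrist")
pts=np.array([(279,159),(475,159),(466,253),(281,253)])
x,y,a,r=fit([(-.08,.04),(.08,.04),(.08,-.04),(-.08,-.04)],toworld(c,pts,.014,T));print(x,y,a,r)
g=x+.018*np.cos(np.radians(a)),y+.018*np.sin(np.radians(a));print(g)
s=read_state();R=s["tcp_rot"];d=np.r_[g,.2]-s["position"];print(R.T@d*100)
E
```

```text
0.4916133722861849 -0.020823238619712654 -4.965145196155871 [-1.1  0.5  1.1  0.1  0.9 -0.3 -0.9 -0.3]
(np.float64(0.5095458278857105), np.float64(-0.0223811334078945))
[-0.03501248  6.94624909 -0.15784673]
```

move_arm(linear=[[0,2,0],[0,4,0],[0,6,0],[0,6.8,0],[0,6.8,0],[0,6.8,0],[0,6.8,0],[0,6.8,0],[0,6.8,0],[0,6.8,0],[0,6.8,0],[0,6.8,0]], angular=[[0,0,1.571],[0,0,1.571],[0,0,1.571],[0,0,1.571],[0,0,1.571],[0,0,1.571],[0,0,1.571],[0,0,1.571],[0,0,1.571],[0,0,1.571],[0,0,1.571],[0,0,1.571]], fingers=[-0.1,-0.1,-0.1,-0.1,-0.1,-0.1,-0.1,-0.1,-0.1,-0.1,-0.1,-0.1])

```text
time_s: 9.38
position: [0.5065, -0.0216, 0.1958]
tcp_rot: [[1.0, -0.02, -0.006], [-0.02, -1.0, 0.002], [-0.006, -0.002, -1.0]]
force: [-0.0, -0.6, -0.1]
opening: 0.552
```

```bash
cat > go.py <<'E'
import sys
from rig import *
from h import *
from scipy.spatial.transform import Rotation as Ro
x,y,z,yaw=map(float,sys.argv[1:]); s=read_state();R=s["tcp_rot"]
a=np.radians(yaw);X=np.array([np.cos(a),np.sin(a),0]);Z=np.array([0,0,-1.]);G=np.c_[X,np.cross(Z,X),Z]
print("pos",s["position"],"lin cm",np.round(R.T@(np.array([x,y,z])-s["position"])*100,2),"ang",np.round(Ro.from_matrix(R.T@G).as_rotvec(),3))
E
python3 go.py .509 -.0222 .022 -4.9
```

```text
pos [ 0.50650251 -0.02160354  0.19577508] lin cm [ 0.36  0.09 17.38] ang [-0.002  0.006  0.065]
```

move_arm(linear=[[0.3,0.1,3],[0.3,0.1,6],[0.3,0.1,9],[0.3,0.1,12],[0.3,0.1,14],[0.3,0.1,15.5],[0.3,0.1,16.5],[0.3,0.1,17.2],[0.3,0.1,17.6],[0.3,0.1,17.6],[0.3,0.1,17.6]], angular=[[0,0.006,0.065],[0,0.006,0.065],[0,0.006,0.065],[0,0.006,0.065],[0,0.006,0.065],[0,0.006,0.065],[0,0.006,0.065],[0,0.006,0.065],[0,0.006,0.065],[0,0.006,0.065],[0,0.006,0.065]], fingers=[-0.1,-0.1,-0.1,-0.1,-0.1,-0.1,-0.1,-0.1,-0.1,-0.1,-0.1])

```text
time_s: 10.3
position: [0.5086, -0.0224, 0.02]
tcp_rot: [[0.996, -0.085, 0.0], [-0.085, -0.996, 0.002], [0.0, -0.002, -1.0]]
force: [-0.5, 0.5, 0.6]
opening: 0.546
```

move_arm(linear=[[0,0,0],[0,0,0],[0,0,0],[0,0,0],[0,0,0],[0,0,0],[0,0,0],[0,0,0]], angular=[[0,0,0],[0,0,0],[0,0,0],[0,0,0],[0,0,0],[0,0,0],[0,0,0],[0,0,0]], fingers=[0,0.2,0.4,0.6,0.8,1,1,1])

```text
time_s: 10.97
position: [0.5087, -0.0225, 0.0201]
tcp_rot: [[0.996, -0.085, 0.0], [-0.085, -0.996, 0.001], [0.0, -0.001, -1.0]]
force: [-0.1, -0.2, 1.2]
opening: 0.116
```

move_arm(linear=[[0,0,-1],[0,0,-3],[0,0,-6],[0,0,-9],[0,0,-12],[0,0,-13],[0,0,-13]], angular=[[0,0,0],[0,0,0],[0,0,0],[0,0,0],[0,0,0],[0,0,0],[0,0,0]], fingers=[1,1,1,1,1,1,1])

```text
time_s: 11.55
position: [0.5104, -0.023, 0.1529]
tcp_rot: [[0.996, -0.085, 0.007], [-0.085, -0.996, -0.0], [0.007, -0.0, -1.0]]
force: [-0.1, 1.1, -1.8]
opening: 0.111
```

```bash
python3 go.py .4925 -.1426 .15 92.4
```

```text
pos [ 0.51042521 -0.02300046  0.15289263] lin cm [-0.77 12.07  0.28] ang [ 0.006 -0.005 -1.698]
```

move_arm(linear=[[-0.8,1,0],[-0.8,2,0],[-0.8,3,0],[-0.8,4,0],[-0.8,5,0],[-0.8,6,0],[-0.8,7,0],[-0.8,8,0],[-0.8,9,0],[-0.8,10,0],[-0.8,11,0],[-0.8,12,0]], angular=[[0,0,-0.12],[0,0,-0.24],[0,0,-0.36],[0,0,-0.48],[0,0,-0.6],[0,0,-0.72],[0,0,-0.84],[0,0,-0.96],[0,0,-1.08],[0,0,-1.2],[0,0,-1.32],[0,0,-1.44]], fingers=[1,1,1,1,1,1,1,1,1,1,1,1])

```text
time_s: 12.55
position: [0.4907, -0.1416, 0.1507]
tcp_rot: [[0.208, 0.978, 0.003], [0.978, -0.208, 0.002], [0.002, 0.002, -1.0]]
force: [0.4, -0.4, -2.3]
opening: 0.117
```

```bash
python3 go.py .4925 -.1426 .12 92.4
```

```text
pos [ 0.49070467 -0.14160139  0.1506882 ] lin cm [-0.07  0.19  3.07] ang [ 0.003 -0.002 -0.252]
```

move_arm(linear=[[-0.1,0.2,1],[-0.1,0.2,2],[-0.1,0.2,3],[-0.1,0.2,3],[-0.1,0.2,3],[-0.1,0.2,3],[-0.1,0.2,3]], angular=[[0,0,-0.1],[0,0,-0.2],[0,0,-0.25],[0,0,-0.25],[0,0,-0.25],[0,0,-0.25],[0,0,-0.25]], fingers=[1,1,1,1,1,1,1])

```text
time_s: 13.13
position: [0.4926, -0.1429, 0.1207]
tcp_rot: [[-0.039, 0.999, 0.003], [0.999, 0.039, 0.002], [0.002, 0.003, -1.0]]
force: [0.5, -0.6, -2.2]
opening: 0.113
```

```bash
python3 go.py .4925 -.1426 .03 92.4; python3 - <<'E'
from rig import *
from h import *
a=capture("top")["color"][:,:,::-1];b=capture("scene")["color"][:,:,::-1]
f=lambda i:cv2.convertScaleAbs(cv2.resize(i,(400,400),interpolation=2),alpha=1.4)
cv2.imwrite("pics/s4.png",np.hstack([f(a[190:330,290:430]),f(b[130:290,210:370])]))
E
```

```text
pos [ 0.49262913 -0.14290855  0.12069057] lin cm [ 0.01 -0.04  9.07] ang [ 0.003 -0.002 -0.003]
```

View pics/s4.png

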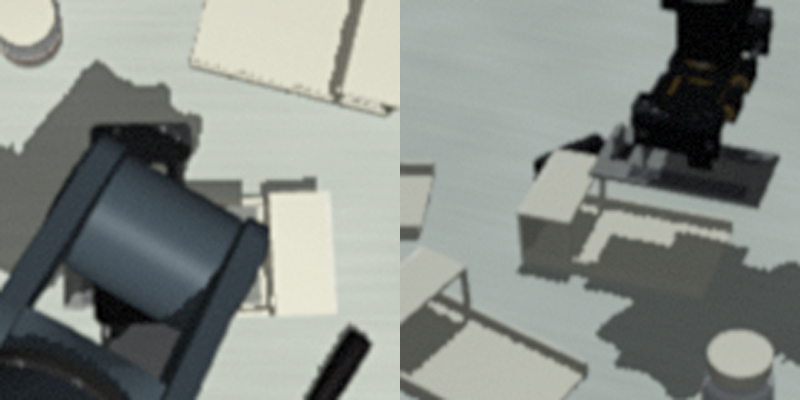

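move_arm(linear=[[0,0,2],[0,0,4],[0,0,6],[0,0,7.5],[0,0,8.5],[0,0,9.1],[0,0,9.4],[0,0,9.6],[0,0,9.6]], angular=[[0.003,-0.002,0],[0.003,-0.002,0],[0.003,-0.002,0],[0.003,-0.002,0],[0.003,-0.002,0],[0.003,-0.002,0],[0.003,-0.002,0],[0.003,-0.002,0],[0.003,-0.002,0]], fingers=[1,1,1,1,1,1,1,1,1])

```text
time_s: 13.98
position: [0.4935, -0.143, 0.0254]
tcp_rot: [[-0.04, 0.999, 0.001], [0.999, 0.04, -0.001], [-0.001, 0.001, -1.0]]
force: [0.0, 0.7, -1.9]
opening: 0.111
```

move_arm(linear=[[-0.8,-0.1,0],[-1.6,-0.1,0],[-2.4,-0.1,0],[-3.2,-0.1,0],[-4,-0.1,0],[-4.7,-0.1,0],[-5.2,-0.1,0],[-5.5,-0.1,0],[-5.5,-0.1,0]], angular=[[0,0,0],[0,0,0],[0,0,0],[0,0,0],[0,0,0],[0,0,0],[0,0,0],[0,0,0],[0,0,0]], fingers=[1,1,1,1,1,1,1,1,1])

```text
time_s: 14.73
position: [0.4949, -0.1989, 0.0254]
tcp_rot: [[-0.039, 0.999, 0.002], [0.999, 0.039, -0.001], [-0.001, 0.002, -1.0]]
force: [0.4, 0.3, -1.7]
opening: 0.106
```

move_arm(linear=[[0,0,0.1],[0,0,0.2],[0,0,0.25],[-0.2,0,0.25],[-0.4,0,0.25],[-0.6,0,0.25],[-0.6,0,0.25]], angular=[[0,0,0],[0,0,0],[0,0,0],[0,0,0],[0,0,0],[0,0,0],[0,0,0]], fingers=[1,1,1,1,1,1,1])

```text
time_s: 15.32
position: [0.4949, -0.2048, 0.023]
tcp_rot: [[-0.039, 0.999, 0.001], [0.999, 0.039, -0.001], [-0.001, 0.001, -1.0]]
force: [-0.6, 2.1, 3.2]
opening: 0.113
```

move_arm(linear=[[-0.1,0,0],[-0.2,0,0],[-0.3,0,0],[-0.4,0,0],[-0.4,0,0]], angular=[[0,0,0],[0,0,0],[0,0,0],[0,0,0],[0,0,0]], fingers=[1,1,1,1,1])

```text
time_s: 15.73
position: [0.4946, -0.2075, 0.0231]
tcp_rot: [[-0.038, 0.999, 0.0], [0.999, 0.038, 0.001], [0.001, 0.0, -1.0]]
force: [0.6, 5.0, 3.7]
opening: 0.113
```

move_arm(linear=[[-0.2,0,0],[-0.3,0,0],[-0.4,0,0],[-0.5,0,0],[-0.5,0,0]], angular=[[0,0,0],[0,0,0],[0,0,0],[0,0,0],[0,0,0]], fingers=[1,1,1,1,1])

```text
time_s: 16.15
position: [0.4935, -0.2079, 0.023]
tcp_rot: [[-0.038, 0.999, -0.003], [0.999, 0.038, 0.008], [0.009, -0.003, -1.0]]
force: [2.4, 15.0, 6.6]
opening: 0.114
```

move_arm(linear=[[0,0,0],[0,0,0],[0,0,0],[0,0,0],[0,0,0],[0,0,0],[0,0,-1],[0,0,-4],[0,0,-8],[0,0,-12],[0,0,-12]], angular=[[0,0,0],[0,0,0],[0,0,0],[0,0,0],[0,0,0],[0,0,0],[0,0,0],[0,0,0],[0,0,0],[0,0,0],[0,0,0]], fingers=[1,1,0.6,0.4,0.2,0.1,0.1,0.1,0.1,0.1,0.1])

```text
time_s: 17.07
position: [0.4981, -0.212, 0.1506]
tcp_rot: [[-0.038, 0.999, 0.009], [0.999, 0.038, -0.0], [-0.001, 0.009, -1.0]]
force: [1.7, -1.7, 0.6]
opening: 0.447
```

move_arm(linear=[[2,0,-2],[5,0,-3],[9,0,-4],[13,0,-4],[17,0,-4],[21,0,-4],[25,0,-4],[25,0,-4],[25,0,-4]], angular=[[0,0,0],[0,0,0],[0,0,0],[0,0,0],[0,0,0],[0,0,0],[0,0,0],[0,0,0],[0,0,0]], fingers=[0.1,0.1,0.1,0.1,0.1,0.1,0.1,0.1,0.1])

```text
time_s: 17.82
position: [0.4876, 0.0398, 0.1907]
tcp_rot: [[-0.043, 0.999, 0.009], [0.999, 0.043, -0.001], [-0.001, 0.009, -1.0]]
force: [0.4, 0.4, 0.6]
opening: 0.451
```

```bash
python3 - <<'E'
from rig import *
from h import *
print(read_state()["position"],read_state()["force"])
a=capture("top")["color"][:,:,::-1];b=capture("scene")["color"][:,:,::-1]
cv2.imwrite("pics/top5.png",a)
f=lambda i:cv2.convertScaleAbs(cv2.resize(i,(400,400),interpolation=2),alpha=1.4)
cv2.imwrite("pics/s5.png",np.hstack([f(a[220:320,320:420]),f(b[160:260,250:350])]))
E
```

```text
[0.48763976 0.03980447 0.19068842] [0.35558117 0.42747733 0.58413331]
```

View pics/s5.png

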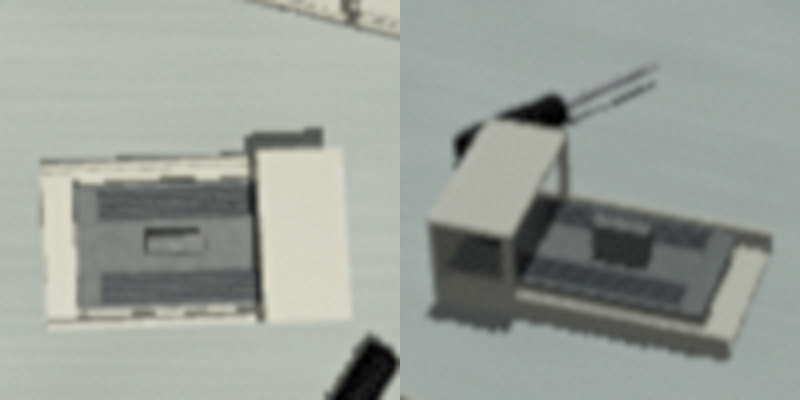

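The cover lies flat in the rack under the hood. Its rear edge is about 8 px (20 mm) from the floor's open edge, which is what fully home should give. Handing in.

```bash
python3 -c "
from rig import *
print(hand_in())"
```

```text
the job is handed in; nothing more can be done
None
```

The cover is off the fan unit and sits flat in the drying rack nearest the robot's base, tab end first under the hood and against the back wall. I handed the job in at about 18 s, with the gripper open and well clear.

- **Unclipping:** I pinched the tab fully in (23.6 mm over tab and stop), tipped the cover, drew it back 12 mm and lifted it off. The wrist force stayed at a few newtons.
- **Laying down:** I set it flat on the open bench between the unit and the rack and let go. The wrist camera showed it flat and clear of the rack. The cover position I measured there was about 4 mm off along its length from what my grasp implied, which did not affect the regrasp.
- **Sliding in:** I took it by the rib and slid it in until it stopped moving. It stopped within 1 mm of the expected home position, under a 15 N push.
- **Last checks:** The final pictures show the cover flat and centred between the sides. Its rear edge is about 20 mm inside the open end of the rack floor, as it should be when fully home. They can't settle a gap of a millimetre or so at the back wall.
- **Bystanders:** The robot never came near the jar, beaker or screwdriver. I did not measure their final positions.

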